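# Put the pill bottles back on their own colours and refit the bar

## Robot

A 6-joint arm with a two-finger parallel gripper is mounted at the origin on the work surface. World frame = base frame: x ahead of the robot, y to its left, z up, the work surface at z = 0. Lengths are in m, angles in rad, forces in N, time in s.
With the tool pointing down it reaches from about 0.375 to 0.925 m from the base axis. Payload 5.7 kg.
Tool frame: the origin (TCP) lies between the finger pads; the fingertips stand 11 mm ahead of it and the grasp point (between the pads) lies 8 mm behind it; z points along the fingers, y is the line along which they close (so a half turn about z gives the same grasp; the last joint's range is limited). The gripper opens to 88 mm and grips with 3 to 60 N. Pads are 20 mm wide; open, the fingers measure 115 mm over their backs; the gripper's body (75 mm by 178 mm) begins 61 mm behind the grasp point.
Start: joints at [1.053, 0.359, 1.51, -0, 1.272, -0.115], TCP at [0.235, 0.552, 0.234] pointing down, gripper open.
Joint ranges: [-2.97, 2.97], [-1.01, 2.36], [0.21, 2.38], [-0.96, 4.11], [0.2, 2.71], [-2.98, 2.98]. Speed limits (rad/s): [2.39, 2.39, 3.14, 3.14, 3.14, 3.14].

## Interface

Orientations are given as a unit quaternion [x, y, z, w].
In Python, from plant import env gives the robot as it stands.
- The arm moves only by the shell command python3 -m jog [OPENING] [FORCE], which reads ROWS from standard input. ROWS is 1 to 5 rows, parted by a bar, with the numbers parted by spaces; each row has 6 numbers: dx, dy, dz in mm, then a rotation vector rx, ry, rz in units of 0.2 rad; each row is the pose to reach, as a shift and turn from the pose commanded when the command began, along the tool's axes at that moment; what a row does not reach only later rows make up. A row lasts 1/10 s, in which the tool goes at most 0.05 m and 0.15 rad, less where a joint would pass 70% of its speed; a pose out of reach is approached as far as the arm can. OPENING is the finger opening in m, set as the command begins (- or left out keeps the last). The fingers move at their own pace and stop on an object; FORCE is the grip in N (left out, the last holds). Time passes only in rows, so rows that do not move let the fingers close. It prints the time, the measured TCP pose, the force, the opening and the grip force at its end. Input that does not fit is refused with a message, and nothing moves.
- env.observe(): the state, without advancing time (a new reading comes with each control period).
- env.grab_frame(name): name is "scene" or "side" or "wrist"; returns the picture (384x512x3 uint8, red, green, blue); there is no depth.
- env.calibration(name): a dict with "fx", "fy", "cx", "cy" (pixels), "rvec" (rotation vector, rad) and "tvec" (3), from world to camera coordinates, as OpenCV has them; the wrist camera has in their place "T_tool_cam" (4x4, takes a point from camera to tool coordinates, whose origin is the TCP and whose axes are the flange's). Camera axes: x right, y down, z forward; pixel columns grow to the right and rows downward; lengths in m; the calibration is good to about 2 mm. A picture is of the moment at which its call begins: read the wrist's pose just before it. calibration takes no time and is no camera call.
- env.hand_in(): hands the job in; it is judged then, once.
The state is a dict: "time": time; "joint_pos": joint angles; "joint_vel": joint speeds; "tau": joint torques, N m; "tool_pos": TCP position; "tool_rot": TCP orientation; "wrist_force": force on the tool from outside, world axes, zero at the start; "wrist_torque": the same for the moment, N m; "grip_width": finger opening in m; "grasp_force": force on a finger pad.
Only numpy, scipy, OpenCV 4.12 (cv2) and the standard library are available. Lean on these libraries where they do the work, as an engineer would, in place of code of your own. Each camera call takes 0.05 s, during which the arm holds its last target. There are 200 camera calls.

## Task

The three pill bottles in the dose rack are all on the wrong pads: first lift the retaining bar out of its two brackets and lay it flat on the blue mat, then move the bottles, parking one in a free spot such as the mat, until each stands upright in the middle of the pad of its own colour. Then put the bar back, seated in both brackets and centred. Do not let any bottle fall over, and do not shift the upturned glass tumbler.

Things in the scene. Friction and masses are not known exactly. Their poses are not given: they have to be found in the camera images.
- rack: Fixed walnut board 340 (x) x 100 (y) x 14 mm with lips 24 mm high along its long edges; the pads lie on it at x = -95, 0, +95 mm in any order. At x = -155 and +155 mm an aluminium bracket, 14 x 46 mm, holds the bar in an open-topped slot: floor 106 mm above the table, 26 mm wide in y, 8 mm prongs flaring outward above 120 mm, ending at 134 mm. Origin: centre of its underside, on the table.
- bar: Loose retaining bar, 120 g: flat red strip 350 (x) x 16 (y) x 10 mm; on its middle a black upright grip tab 44 (x) x 12 (y) mm, top 38 mm above the bar's underside: grip it across the 12 mm. Starts flat in both bracket slots, centred, underside 106 mm above the table, 4 mm over the bottle caps, so it blocks them. Same either way round. Origin: centre of its underside; z up.
- mat: Fixed blue cloth-covered mat, 360 (its x) x 150 (its y) x 4 mm, empty at the start: the free spot for the bar, with room beside the bar for one bottle. Origin: centre of its underside, on the table; its top is 4 mm above the table.
- teal_bottle: The teal (blue-green) pill bottle, loose, about 70 g, upright, round: body 44 mm in diameter up to 56 mm, with a paper-white label band, cap of the same colour 40 mm in diameter from 62 to 85 mm (total height 85 mm). At the start it stands on a pad of another colour. Origin: centre of its underside.
- amber_bottle: The orange-amber pill bottle, loose, about 70 g, upright, round: body 44 mm in diameter up to 56 mm, with a paper-white label band, cap of the same colour 40 mm in diameter from 62 to 85 mm (total height 85 mm). At the start it stands on a pad of another colour. Origin: centre of its underside.
- white_bottle: The white pill bottle, loose, about 70 g, upright, round: body 44 mm in diameter up to 56 mm, with a paper-white label band, cap of the same colour 40 mm in diameter from 62 to 85 mm (total height 85 mm). At the start it stands on a pad of another colour. Origin: centre of its underside.
- teal_pad: The teal (blue-green) round pad, fixed on the rack board, 76 mm in diameter, 3 mm thick: the place of the bottle of the same colour. At the start another bottle stands on it. Origin: centre of its underside, 14 mm above the table (its top is 17 mm above the table).
- amber_pad: The orange-amber round pad, fixed on the rack board, 76 mm in diameter, 3 mm thick: the place of the bottle of the same colour. At the start another bottle stands on it. Origin: centre of its underside, 14 mm above the table (its top is 17 mm above the table).
- white_pad: The white round pad, fixed on the rack board, 76 mm in diameter, 3 mm thick: the place of the bottle of the same colour. At the start another bottle stands on it. Origin: centre of its underside, 14 mm above the table (its top is 17 mm above the table).
- tumbler: Clear glass tumbler standing upside down beyond the work, a loose bystander: 72 mm in diameter at its rim (on the table), 60 mm at the top, 95 mm tall. Origin: centre of its lower face, on the table. In a row with it, 0.76 m or more ahead of the robot, also stand a timer and a spectacles case, both lower than 45 mm.
Mind the look-alikes: they are no part of the job. What is shaped like the white_bottle but pink or yellow is not meant.

How it is judged:
On the way, in this order (a step that is already met when the one before it is completed fails the run):
1. the bar is out of the brackets and lies released on the mat (x of bar in the frame of mat between -0.09 and 0.09 m and y of bar in the frame of mat between -0.075 and 0.075 m and z of bar in the frame of mat between -0.001 and 0.009 m and angle between bar's own z axis and vertical below 0.06 rad and linear speed of bar below 0.03 m/s and contact force between the fingers and bar below 0.2 N), for 0.2 s.
2. each bottle stands released on the pad of its own colour, while the bar is still out of the brackets (horizontal distance between teal_bottle and teal_pad below 0.014 m and z of teal_bottle in the frame of teal_pad between -0.001 and 0.007 m and angle between each of teal_bottle, amber_bottle, white_bottle's own z axis and vertical below 0.1 rad and linear speed of each of teal_bottle, amber_bottle, white_bottle below 0.03 m/s and contact force between the fingers and teal_bottle below 0.2 N and horizontal distance between amber_bottle and amber_pad below 0.014 m and z of amber_bottle in the frame of amber_pad between -0.001 and 0.007 m and contact force between the fingers and amber_bottle below 0.2 N and horizontal distance between white_bottle and white_pad below 0.014 m and z of white_bottle in the frame of white_pad between -0.001 and 0.007 m and contact force between the fingers and white_bottle below 0.2 N and distance between bar and rack above 0.13 m), for 0.2 s.
At the end, for the whole second after the job is handed in: Each bottle upright (0.1 rad), released, at rest on the pad of its own colour, within 14 mm of its centre; the bar level, released, at rest on both slot floors (underside 106 mm up, within 4), within 15 mm of the rack's middle along it, 9 mm across, aligned within 0.08 rad (horizontal distance between teal_bottle and teal_pad below 0.014 m and z of teal_bottle in the frame of teal_pad between -0.001 and 0.007 m and angle between each of teal_bottle, amber_bottle, white_bottle's own z axis and vertical below 0.1 rad and linear speed of each of teal_bottle, amber_bottle, white_bottle, bar below 0.03 m/s and contact force between the fingers and teal_bottle below 0.2 N and horizontal distance between amber_bottle and amber_pad below 0.014 m and z of amber_bottle in the frame of amber_pad between -0.001 and 0.007 m and contact force between the fingers and amber_bottle below 0.2 N and horizontal distance between white_bottle and white_pad below 0.014 m and z of white_bottle in the frame of white_pad between -0.001 and 0.007 m and contact force between the fingers and white_bottle below 0.2 N and x of bar in the frame of rack between -0.015 and 0.015 m and y of bar in the frame of rack between -0.009 and 0.009 m and z of bar in the frame of rack between 0.102 and 0.11 m and angle between the x axis of bar and the x axis of rack, either way round below 0.08 rad and angle between bar's own z axis and vertical below 0.06 rad and contact force between the fingers and bar below 0.2 N); the robot touches nothing.
It fails at once if the teal bottle is tipped over (angle between teal_bottle's own z axis and vertical above 0.8 rad).
It fails at once if the amber bottle is tipped over (angle between amber_bottle's own z axis and vertical above 0.8 rad).
It fails at once if the white bottle is tipped over (angle between white_bottle's own z axis and vertical above 0.8 rad).
It fails at once if the tumbler is shifted or tipped (distance of tumbler from where it was at the start of the episode above 0.02 m or angle between tumbler's own z axis and vertical above 0.2 rad).
It also fails if it takes over 144 s, if anything falls off the work surface, if the arm or the gripper's body presses on something with over 40 N, if the wrist force passes 120 N, or if a joint passes its speed limit or range.

## Working session

There is one attempt and no reset: what is moved stays moved. The work goes in short steps, Python scripts to look and compute and a shell command to move; the robot and the scene stay as the last step left them, time stands still between calls to the robot, and variables do not carry over. Pictures are saved under pics/ and viewed, at most 14 in all, crops included, and the job is handed in when it is done.

```bash
ls; mkdir -p pics; cat > h.py <<'E'
import numpy as np, cv2
from scipy.spatial.transform import Rotation as R
from plant import env
def cam(name, o=None):
    c=env.calibration(name); K=np.array([[c['fx'],0,c['cx']],[0,c['fy'],c['cy']],[0,0,1]])
    if 'rvec' in c:
        Rm=cv2.Rodrigues(np.array(c['rvec'],float))[0]; t=np.array(c['tvec'],float).ravel()
    else:
        o=o or env.observe(); T=np.eye(4); T[:3,:3]=R.from_quat(o['tool_rot']).as_matrix(); T[:3,3]=o['tool_pos']
        W=np.linalg.inv(T@np.array(c['T_tool_cam'])); Rm=W[:3,:3]; t=W[:3,3]
    return K,Rm,t
def proj(P,C):
    K,Rm,t=C; q=(np.atleast_2d(P)@Rm.T+t)@K.T; return q[:,:2]/q[:,2:]
def ray(uv,C):
    K,Rm,t=C; d=Rm.T@np.linalg.inv(K)@np.array([*uv,1.]); return -Rm.T@t, d/np.linalg.norm(d)
def onz(uv,C,z):
    o,d=ray(uv,C); return o+d*(z-o[2])/d[2]
def tri(*uvC):
    A=np.zeros((3,3));b=np.zeros(3)
    for uv,C in uvC:
        o,d=ray(uv,C); M=np.eye(3)-np.outer(d,d); A+=M;b+=M@o
    p=np.linalg.solve(A,b); return p,[np.linalg.norm((np.eye(3)-np.outer(ray(u,C)[1],ray(u,C)[1]))@(p-ray(u,C)[0])) for u,C in uvC]
def snap(name,fn):
    o=env.observe(); C=cam(name,o); f=env.grab_frame(name); cv2.imwrite('pics/'+fn,f[:,:,::-1]); return f,C
def save(fn,f,s=1.5): cv2.imwrite('pics/'+fn,cv2.resize(f[:,:,::-1],None,fx=s,fy=s,interpolation=cv2.INTER_CUBIC))
E
python3 - <<'E'
from h import *
for n in ['scene','side','wrist']:
    f,C=snap(n,n+'0.png'); save(n+'0b.png',f); print(n,-C[1].T@C[2],C[1][2])
print(env.observe())
E
```

```text
pics
scene [ 1.45655839 -0.41282317  0.86226982] [-0.69683155  0.30399592 -0.64962472]
side [ 0.44868404 -0.7382243   0.53531945] [ 0.21732815  0.81415386 -0.53844403]
wrist [0.16750939 0.5801896  0.38408963] [ 0.24766835 -0.1074305  -0.96287023]
{'time': 0.15, 'joint_pos': array([ 1.05286273e+00,  3.59340031e-01,  1.51117971e+00,  7.29219657e-06,
        1.27250887e+00, -1.15064282e-01]), 'joint_vel': array([ 0.00063113, -0.00350852, -0.00301456,  0.0025872 ,  0.00013216,
        0.00023763]), 'tau': array([ 1.84715891e-04, -5.15755534e+01, -2.71009880e+01,  6.75612059e-02,
        3.06356326e-02, -4.91700564e-05]), 'tool_pos': array([0.23496151, 0.5515155 , 0.23300398]), 'tool_rot': array([ 2.00076184e-01,  9.79780080e-01, -6.81233649e-04, -2.26776135e-04]), 'wrist_force': array([ 0.54147666,  0.40375855, -0.24457344]), 'wrist_torque': array([ 2.10393599e-03, -9.42247840e-05, -3.60063019e-02]), 'grasp_force': 0.0, 'grip_width': 0.08784036168010248}
```

View pics/scene0b.png

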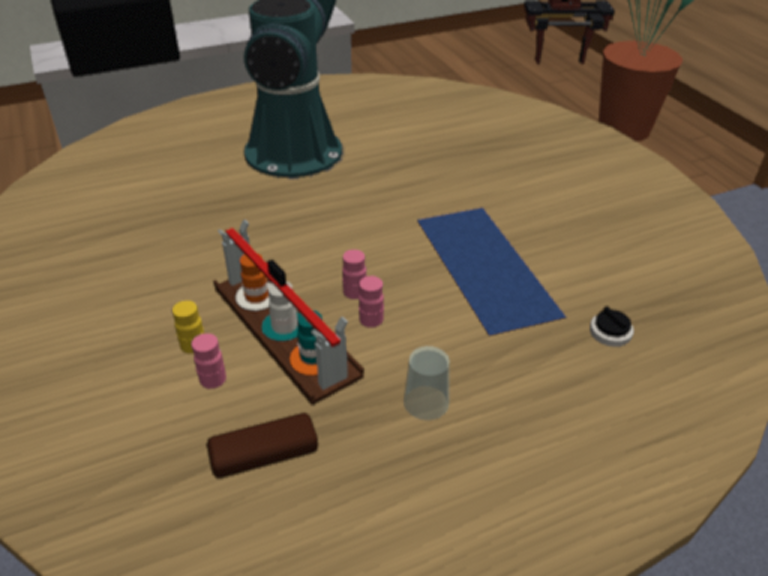

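View pics/side0b.png

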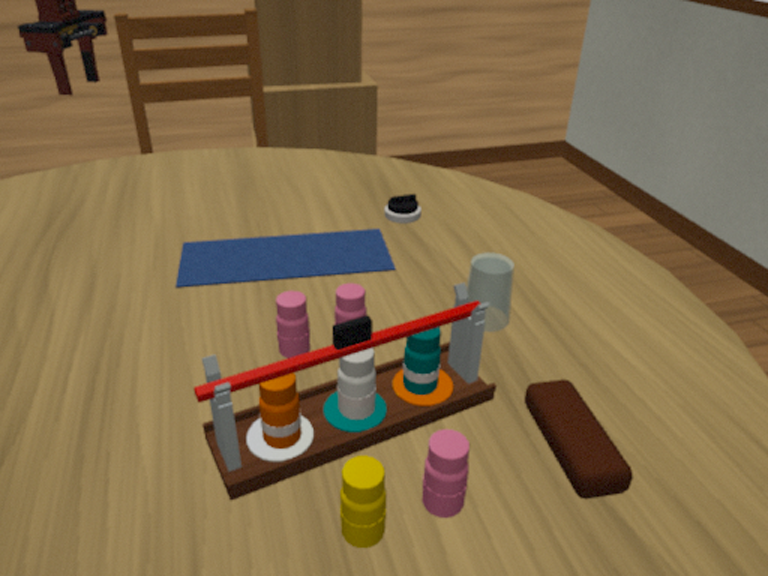

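The scene picture (768 px wide) shows the rack bar running from (230,231) to (336,341). Amber stands on the white pad, white on the teal pad and teal on the orange pad. The mat is at (490,270), the tumbler at (427,382), and the pink/yellow decoys at (354,275), (371,302), (208,361) and (187,327). The side view agrees: caps at (278,385), (357,362) and (422,338).

```bash
python3 - <<'E'
from h import *
S=cam('scene');D=cam('side'); np.set_printoptions(precision=4,suppress=True)
pts={'barnear':((230,231),(203,391)),'barfar':((337,339),(482,307)),'tabtop':((277,265),(352,322)),
'mat c1':((485,209),(182,249)),'mat c2':((419,221),(179,283)),'mat c3':((490,333),(393,270)),'mat c4':((564,316),(383,232)),
'cornFarR':((361,372),(494,390)),'cornFarL':((314,401),(0,0)),'tumbtop':((430,356),(491,263)),
'pinkA':((354,257),(292,299)),'pinkB':((371,284),(350,292)),'pinkC':((207,343),(449,439)),'yel':((186,309),(363,465))}
for k,(a,b) in pts.items():
    a=np.array(a)/1.5;b=np.array(b)/1.5
    if b[0]: p,e=tri((a,S),(b,D)); print(k,p,np.round(e,4))
for k,uv in {'cornFarR_sc':(361,372),'cornFarL':(314,401)}.items(): print(k,onz(np.array(uv)/1.5,S,.024))
for k,uv in {'nr':(232,490),'fr':(494,390)}.items(): print(k,onz(np.array(uv)/1.5,D,.0))
for k,uv in {'white':(280,437),'teal':(355,410),'orange':(423,386)}.items(): print('pad',k,onz(np.array(uv)/1.5,D,.017))
for k,uv in {'w':(257,295),'t':(284,325),'o':(311,357)}.items(): print('pad',k,onz(np.array(uv)/1.5,S,.017))
E
```

```text
barnear [ 0.4145 -0.2448  0.1134] [0.0008 0.0008]
barfar [ 0.7471 -0.1707  0.1136] [0.0045 0.0045]
tabtop [ 0.5775 -0.2062  0.1433] [0.0017 0.0017]
mat c1 [ 0.3827  0.3074 -0.0128] [0.0045 0.0045]
mat c2 [0.3807 0.1506 0.0043] [0.0007 0.0007]
mat c3 [ 0.7275  0.117  -0.0002] [0.0023 0.0023]
mat c4 [0.7482 0.2535 0.0034] [0.0054 0.0054]
cornFarR [ 0.7596 -0.1604  0.0076] [0.0392 0.0392]
tumbtop [ 0.8172 -0.05    0.0961] [0.0034 0.0034]
pinkA [ 0.5336 -0.0558  0.0824] [0.0005 0.0005]
pinkB [ 0.6121 -0.0565  0.0813] [0.0005 0.0005]
pinkC [ 0.6426 -0.343   0.0837] [0.0008 0.0008]
yel [ 0.5527 -0.3557  0.0849] [0.0018 0.0018]
cornFarR_sc [ 0.7415 -0.1288  0.024 ]
cornFarL [ 0.7683 -0.2173  0.024 ]
nr [ 0.4286 -0.2792  0.    ]
fr [ 0.7649 -0.2041  0.    ]
pad white [ 0.4876 -0.233   0.017 ]
pad teal [ 0.58   -0.2122  0.017 ]
pad orange [ 0.6723 -0.1922  0.017 ]
pad w [ 0.4889 -0.2271  0.017 ]
pad t [ 0.5828 -0.2064  0.017 ]
pad o [ 0.6726 -0.189   0.017 ]
```

```bash
cat >> h.py <<'E'
np.set_printoptions(precision=4,suppress=True)
def rel(x,y,z,phi=None,o=None):
    "shift and turn in tool axes to TCP (x,y,z), tool down, closing line (y) at world angle phi"
    o=o or env.observe(); Rm=R.from_quat(o['tool_rot']); d=Rm.inv().apply(np.array([x,y,z])-o['tool_pos'])
    if phi is None: return d
    best=None
    for p in (phi,phi+np.pi):
        yv=np.array([np.cos(p),np.sin(p),0]); zv=np.array([0,0,-1.]); G=R.from_matrix(np.stack([np.cross(yv,zv),yv,zv],1))
        rv=(Rm.inv()*G).as_rotvec()
        if best is None or np.linalg.norm(rv)<np.linalg.norm(best): best=rv
    return d,best
E
python3 - <<'E'
from h import *
S=cam('scene');D=cam('side')
print(rel(.55,-.21,.30,.218+np.pi/2))
for C,l in((S,[(485,209),(419,221),(490,333),(564,316)]),(D,[(182,249),(179,283),(393,270),(383,232)])):
    q=np.array([onz(np.array(u)/1.5,C,.004) for u in l]); print(q,q.mean(0))
E
```

```text
(array([-0.5884, -0.5771, -0.0663]), array([-0.0013, -0.0006, -0.6209]))
[[0.3971 0.2984 0.004 ]
 [0.3813 0.1501 0.004 ]
 [0.7287 0.1168 0.004 ]
 [0.7432 0.259  0.004 ]] [0.5626 0.2061 0.004 ]
[[0.3868 0.2667 0.004 ]
 [0.3802 0.1524 0.004 ]
 [0.7254 0.1064 0.004 ]
 [0.7477 0.242  0.004 ]] [0.5601 0.1919 0.004 ]
```

The manual's scale: shifts go in mm and turns go in units of 0.2 rad. Converting my numbers, -0.2 m is -200, -0.1 m is -100, -0.3 rad is -1.5.

```bash
python3 -c "
from h import *
print(rel(.52,.207,.32,np.pi/2-.1))"
echo '-35 -20 -10 0 0 -0.3 | -70 -40 -30 0 0 -0.6 | -120 -60 -40 0 0 -0.9 | -160 -80 -60 0 0 -1.2 | -200 -100 -80 0 0 -1.5' | python3 -m jog
python3 -c "
from h import *
print(rel(.52,.207,.32,np.pi/2-.1))"
```

```text
(array([-0.3973, -0.2053, -0.0868]), array([-0.0014, -0.0004, -0.3029]))
time: 0.65
tool_pos: [0.379, 0.3816, 0.3126]
tool_rot: [0.05, 0.999, -0.0, -0.0]
wrist_force: [0.6, 0.9, 0.6]
grip_width: 0.0879
grasp_force: 0.0
(array([-0.1577, -0.1597, -0.0073]), array([-0.001 , -0.0009,  0.    ]))
```

Converted, -0.16 m is -160, -0.13 m is -130.

```bash
echo '-35 -35 0 0 0 0 | -70 -70 0 0 0 0 | -100 -100 0 0 0 0 | -130 -130 0 0 0 0 | -160 -160 0 0 0 0' | python3 -m jog
echo '0 0 0 0 0 0' | python3 -m jog
python3 -c "
from h import *
f,C=snap('wrist','mat.png'); save('matb.png',f)
print(rel(.54,-.21,.32,.218+np.pi/2))"

```

```text
time: 1.15
tool_pos: [0.5219, 0.2061, 0.3124]
tool_rot: [0.052, 0.999, -0.0, -0.0]
wrist_force: [0.5, 1.5, 0.1]
grip_width: 0.088
grasp_force: 0.0
time: 1.25
tool_pos: [0.5241, 0.2039, 0.3122]
tool_rot: [0.054, 0.999, -0.001, 0.001]
wrist_force: [-0.1, 0.7, -0.4]
grip_width: 0.088
grasp_force: 0.0
(array([-0.0619, -0.4117, -0.0078]), array([-0.0004, -0.0007, -0.3248]))
```

View pics/matb.png

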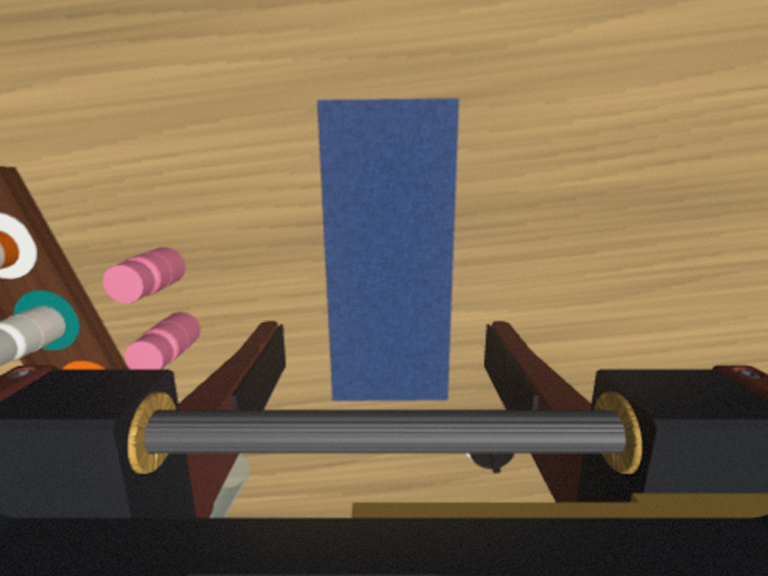

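The mat's corners are at (318,99), (459,98), (448,400) and (332,401). The rack is at the lower left, and the image top points towards the robot.

```bash
python3 - <<'E'
from h import *
# mat pose solved at the pose of the picture (arm still there)
C=cam('wrist'); q=np.array([onz(np.array(u)/1.5,C,.004) for u in [(318,99),(459,98),(448,400),(332,401)]])
print(q,q.mean(0)); d=q[2]+q[3]-q[0]-q[1]; print('yaw',np.arctan2(d[1],d[0]),np.linalg.norm(d)/2,np.linalg.norm(q[0]-q[1]))
E
echo '-10 -45 0 0 0 -0.2 | -20 -90 0 0 0 -0.4 | -30 -135 0 0 0 -0.6 | -30 -180 0 0 0 -0.8 | -30 -225 0 0 0 -1' | python3 -m jog
python3 -c "
from h import *
print(rel(.56,-.21,.32,.218+np.pi/2))"
```

```text
[[0.3705 0.1514 0.004 ]
 [0.3853 0.299  0.004 ]
 [0.743  0.2646 0.004 ]
 [0.7286 0.1152 0.004 ]] [0.5568 0.2076 0.004 ]
yaw -0.09831410321941904 0.3596176762826461 0.14837954367771333
time: 1.8
tool_pos: [0.5271, -0.0191, 0.3124]
tool_rot: [-0.05, 0.999, 0.0, -0.0]
wrist_force: [0.2, -0.5, -0.6]
grip_width: 0.0876
grasp_force: 0.0
(array([-0.0135, -0.1932, -0.0077]), array([ 0.0008, -0.0004, -0.1175]))
```

Converted, -0.19 m is -190, -0.16 m is -160, -0.12 rad is -0.6.

```bash
echo '0 -40 0 0 0 -0.15 | 0 -80 0 0 0 -0.3 | -10 -120 0 0 0 -0.45 | -10 -160 0 0 0 -0.6 | -10 -190 0 0 0 -0.6' | python3 -m jog
echo '-10 0 0 0 0 0 | -10 0 0 0 0 0' | python3 -m jog
python3 -c "
from h import *
f,C=snap('wrist','rack.png'); save('rackb.png',f)
print(env.observe()['tool_pos'])"

```

```text
time: 2.3
tool_pos: [0.5565, -0.2078, 0.3124]
tool_rot: [-0.109, 0.994, 0.0, -0.0]
wrist_force: [0.5, -0.3, -0.1]
grip_width: 0.0875
grasp_force: 0.0
time: 2.5
tool_pos: [0.5669, -0.2037, 0.3122]
tool_rot: [-0.108, 0.994, 0.001, 0.0]
wrist_force: [-0.5, 0.5, -0.1]
grip_width: 0.088
grasp_force: 0.0
[ 0.5663 -0.2032  0.3123]
```

View pics/rackb.png

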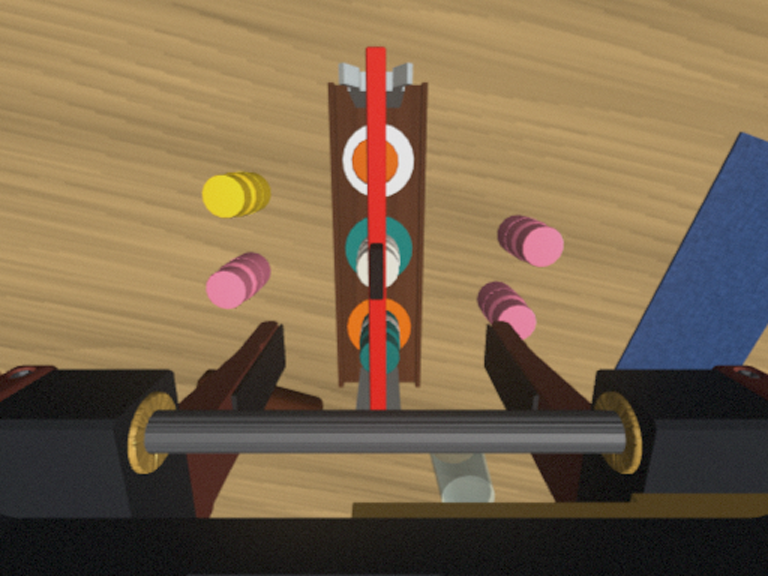

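The rack seen from above: lip corners at (329,84), (427,83), (420,386) and (339,386). The pads are white (378,160), teal (379,247) and orange (379,327). The tab is at (376,271) and the bar's near end at (376,47).

```bash
python3 - <<'E'
from h import *
from scipy.optimize import least_squares
S=cam('scene');D=cam('side');W=cam('wrist')
q=np.array([onz(np.array(u)/1.5,W,.024) for u in [(329,84),(427,83),(420,386),(339,386)]])
print(q,q.mean(0)); d=q[2]+q[3]-q[0]-q[1]; print('rack yaw',np.arctan2(d[1],d[0]),np.linalg.norm(d)/2,np.linalg.norm(q[0]-q[1]))
for k,u,s,dd in [('w',(378,160),(257,295),(280,437)),('t',(379,247.5),(284,325),(355,410)),('o',(379,327),(311,357),(423,386))]:
    u,s,dd=[np.array(x)/1.5 for x in (u,s,dd)]
    print(k,onz(u,W,.017),tri((u,W),(dd,D)),tri((u,W),(s,S)))
for k,u,s,dd in [('bar near',(376,47),(230,231),(203,391)),('tabtop',(376.5,271),(277,263),(352,322)),
  ('amber cap',(375,161),(253,258),(278,375)),('white cap',(379,265),(284,287),(357,352))]:
    u,s,dd=[np.array(x)/1.5 for x in (u,s,dd)]
    print(k,tri((u,W),(s,S),(dd,D)),tri((u,W),(dd,D)))
# red line direction
f=cv2.imread('pics/rack.png').astype(int); b,g,r=f[...,0],f[...,1],f[...,2]; m=(r>150)&(g<70)&(b<70)
ys=[y for y in range(36,262) if 6<m[y,235:270].sum()<18]; xs=[235+np.mean(np.where(m[y,235:270])[0]) for y in ys]
k=np.polyfit(ys,xs,1); a=onz((np.polyval(k,40),40),W,.116);c=onz((np.polyval(k,255),255),W,.116); print('bar',a,c,'yaw',np.arctan2(*(c-a)[1::-1]))
E
```

```text
[[ 0.426  -0.291   0.024 ]
 [ 0.4039 -0.1958  0.024 ]
 [ 0.7338 -0.1213  0.024 ]
 [ 0.7553 -0.2181  0.024 ]] [ 0.5797 -0.2066  0.024 ]
rack yaw 0.21992941369473762 0.3377563441504106 0.09777577454038124
w [ 0.4861 -0.228   0.017 ] (array([ 0.487 , -0.2282,  0.0121]), [np.float64(0.0009758326716218121), np.float64(0.0009758326716219446)]) (array([ 0.4862, -0.2273,  0.0148]), [np.float64(0.0007068402106706357), np.float64(0.0007068402106706632)])
t [ 0.5781 -0.2068  0.017 ] (array([ 0.5802, -0.2067,  0.0114]), [np.float64(0.0011205155057809229), np.float64(0.0011205155057808208)]) (array([ 0.5789, -0.2061,  0.0133]), [np.float64(0.0006198809822642805), np.float64(0.0006198809822643077)])
o [ 0.6718 -0.1863  0.017 ] (array([ 0.6746, -0.1859,  0.0108]), [np.float64(0.00031041150669126085), np.float64(0.0003104115066913047)]) (array([ 0.6719, -0.1875,  0.0162]), [np.float64(0.0012461515148173164), np.float64(0.0012461515148172978)])
bar near (array([ 0.411 , -0.2448,  0.113 ]), [np.float64(0.004766472007849196), np.float64(0.001345792932234896), np.float64(0.0038933654659837054)]) (array(
[... 258 characters left out ...]
 0.5761, -0.2084,  0.1427]), [np.float64(0.001829802292942102), np.float64(0.0018298022929421124)])
amber cap (array([ 0.4907, -0.2272,  0.1027]), [np.float64(0.002236141242603207), np.float64(0.0018657146976692887), np.float64(0.001365309721577522)]) (array([ 0.4906, -0.2288,  0.1038]), [np.float64(0.0013891156803813682), np.float64(0.0013891156803813869)])
white cap (array([ 0.5818, -0.2029,  0.098 ]), [np.float64(0.003755962581514759), np.float64(0.004263002143322427), np.float64(0.0031159988662043695)]) (array([ 0.5816, -0.2058,  0.0982]), [np.float64(0.0024949858373637377), np.float64(0.002494985837363863)])
bar [ 0.4159 -0.2443  0.116 ] [ 0.689  -0.1831  0.116 ] yaw 0.22040950201037526
```

```bash
python3 -c "
from h import *
print(rel(.579,-.2068,.131,.220+np.pi/2))"
```

```text
(array([-0.0117, -0.0065,  0.1812]), array([ 0.0014, -0.0004, -0.0016]))
```

Converted, 0.15 m is 150, 0.12 m is 120.

```bash
echo '-12 -6 40 0 0 0 | -12 -6 80 0 0 0 | -12 -6 120 0 0 0 | -12 -6 150 0 0 0 | -12 -6 150 0 0 0' | python3 -m jog 0.04
echo '0 0 10 0 0 0 | 0 0 20 0 0 0 | 0 0 30 0 0 0 | 0 0 30 0 0 0' | python3 -m jog 
python3 -c "
from h import *
print(rel(.579,-.2068,.131,.220+np.pi/2)); f,C=snap('side','s1.png'); save('s1b.png',f[150:330,90:360],2.5)"
```

```text
time: 3.05
tool_pos: [0.5757, -0.2046, 0.1585]
tool_rot: [-0.109, 0.994, 0.003, -0.004]
wrist_force: [-0.5, 0.1, -0.8]
grip_width: 0.0514
grasp_force: 0.0
time: 3.45
tool_pos: [0.5786, -0.208, 0.132]
tool_rot: [-0.108, 0.994, 0.0, -0.0]
wrist_force: [-0.2, -1.7, -0.4]
grip_width: 0.04
grasp_force: 0.0
(array([-0.0006,  0.0011,  0.001 ]), array([ 0.0006, -0.0009, -0.0027]))
```

View pics/s1b.png

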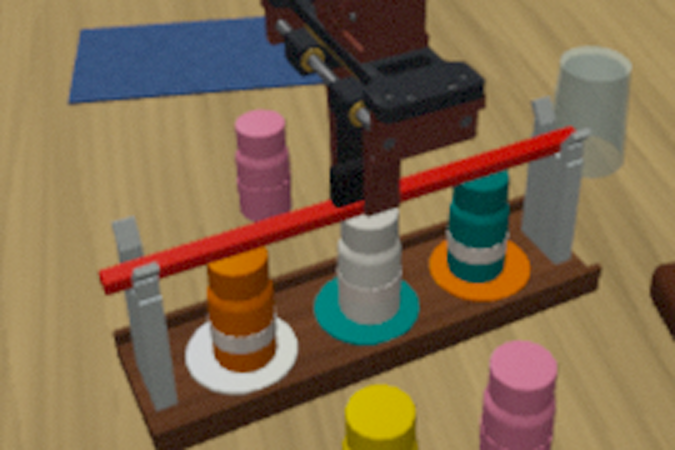

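The fingers straddle the tab (360,180) above the bar, clear of the white cap. I'll close and lift.

```bash
echo '0 0 0 0 0 0 | 0 0 0 0 0 0 | 0 0 0 0 0 0 | 0 0 0 0 0 0 | 0 0 0 0 0 0' | python3 -m jog 0 30
echo '0 0 -15 0 0 0 | 0 0 -30 0 0 0 | 0 0 -50 0 0 0 | 0 0 -80 0 0 0 | 0 0 -110 0 0 0' | python3 -m jog
python3 -c "
from h import *
c,s=np.cos(-.0983),np.sin(-.0983); p=np.array([.558,.207])+.037*np.array([-s,c]); print(p)
print(rel(*p,.21,np.pi/2-.0983))"
```

```text
time: 4.0
tool_pos: [0.5792, -0.2085, 0.1329]
tool_rot: [-0.108, 0.994, -0.0, 0.0]
wrist_force: [0.5, -0.3, 1.8]
grip_width: 0.0118
grasp_force: 30.0
time: 4.5
tool_pos: [0.5785, -0.208, 0.243]
tool_rot: [-0.108, 0.994, 0.0, -0.001]
wrist_force: [-0.2, -0.3, -2.0]
grip_width: 0.0119
grasp_force: 30.0
[0.5616 0.2438]
(array([-0.081 ,  0.4448,  0.0333]), array([ 0.0008, -0.0016,  0.3155]))
```

Converted, -0.04 m is -40, 0.2 m is 200, 0.16 rad is 0.8.

```bash
echo '-10 30 0 0 0 0.15 | -15 70 0 0 0 0.3 | -20 110 0 0 0 0.45 | -30 160 0 0 0 0.6 | -40 200 0 0 0 0.8' | python3 -m jog
python3 -c "
from h import *
print(rel(.5616,.2438,.21,np.pi/2-.0983))"
```

```text
time: 5.0
tool_pos: [0.5741, -0.0023, 0.2425]
tool_rot: [-0.028, 1.0, 0.0, -0.0]
wrist_force: [0.9, -0.4, -1.0]
grip_width: 0.0116
grasp_force: 30.0
(array([-0.0012,  0.2464,  0.0326]), array([ 0.0004, -0.0007,  0.1538]))
```

Converted, 0.23 m is 230, 0.19 m is 190, 0.154 rad is 0.77.

```bash
echo '0 40 0 0 0 0.15 | 0 90 0 0 0 0.3 | 0 140 0 0 0 0.45 | 0 190 0 0 0 0.6 | 0 230 20 0 0 0.77' | python3 -m jog
echo '0 6 10 0 0 0 | 0 10 10 0 0 0 | 0 10 10 0 0 0' | python3 -m jog
python3 -c "
from h import *
print(rel(.5616,.2438,.031,np.pi/2-.0983)); snap('wrist','x.png');f,C=snap('scene','s2.png'); save('s2b.png',f[100:260,120:420],2.5)"
```

```text
time: 5.5
tool_pos: [0.5632, 0.2285, 0.2248]
tool_rot: [0.049, 0.999, 0.001, 0.003]
wrist_force: [1.3, -0.1, -1.3]
grip_width: 0.0115
grasp_force: 30.0
time: 5.8
tool_pos: [0.5628, 0.2347, 0.2123]
tool_rot: [0.048, 0.999, -0.0, -0.0]
wrist_force: [0.0, -1.0, -1.8]
grip_width: 0.0119
grasp_force: 30.0
(array([0.002 , 0.0091, 0.1813]), array([-0.0009, -0.0007,  0.0019]))
```

View pics/s2b.png

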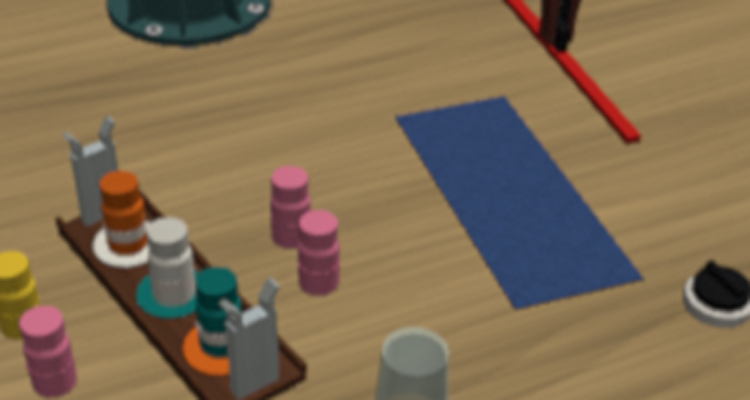

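The bar is held level above the mat (from (505,0) to (635,138)) and the bottles are undisturbed. I'll lower it now.

Converted, 0.165 m is 165, 0.145 m is 145.

```bash
echo '1 4 40 0 0 0 | 2 7 80 0 0 0 | 2 9 120 0 0 0 | 2 9 145 0 0 0 | 2 9 165 0 0 0' | python3 -m jog
echo '0 0 5 0 0 0 | 0 0 10 0 0 0 | 0 0 14 0 0 0 | 0 0 16 0 0 0 | 0 0 16 0 0 0' | python3 -m jog
```

```text
time: 6.4
tool_pos: [0.5619, 0.2426, 0.0464]
tool_rot: [0.049, 0.999, -0.0, -0.0]
wrist_force: [0.9, -0.8, -1.8]
grip_width: 0.0117
grasp_force: 30.0
time: 6.9
tool_pos: [0.5622, 0.2443, 0.0322]
tool_rot: [0.048, 0.999, 0.0, 0.0]
wrist_force: [-0.4, 0.4, -0.5]
grip_width: 0.0117
grasp_force: 30.0
```

Converted, 0.0015 m is 1.5, 0.001 m is 1.

```bash
echo '0 0 1 0 0 0 | 0 0 1.5 0 0 0 | 0 0 1.5 0 0 0' | python3 -m jog
echo '0 0 0 0 0 0 | 0 0 0 0 0 0 | 0 0 0 0 0 0' | python3 -m jog 0.04
echo '0 0 -20 0 0 0 | 0 0 -60 0 0 0 | 0 0 -100 0 0 0 | 0 0 -140 0 0 0 | 0 0 -160 0 0 0' | python3 -m jog 0.088
python3 -c "
from h import *
print(rel(.4863,-.2275,.23,np.pi/2+.22));snap('wrist','w3.png');f,C=snap('scene','s3.png'); save('s3b.png',f[100:260,120:420],2.5)"
```

```text
time: 7.2
tool_pos: [0.5622, 0.2445, 0.0309]
tool_rot: [0.048, 0.999, 0.0, 0.001]
wrist_force: [-1.0, -0.0, 5.6]
grip_width: 0.0118
grasp_force: 30.0
time: 7.5
tool_pos: [0.5617, 0.2443, 0.03]
tool_rot: [0.048, 0.999, -0.0, -0.0]
wrist_force: [0.6, 0.3, -0.4]
grip_width: 0.0323
grasp_force: 0.0
time: 8.0
tool_pos: [0.5633, 0.2448, 0.1938]
tool_rot: [0.048, 0.999, 0.001, 0.002]
wrist_force: [0.3, -0.5, -0.4]
grip_width: 0.0729
grasp_force: 0.0
(array([ 0.0309, -0.4775, -0.0372]), array([ 0.0011,  0.0047, -0.3168]))
```

View pics/s3b.png

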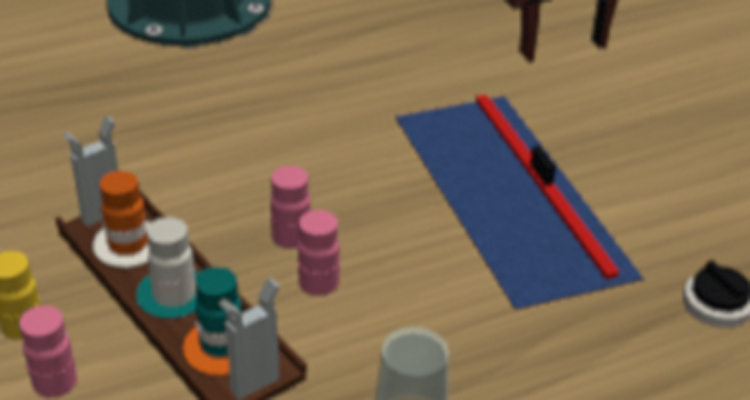

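The bar lies flat on the mat, from (483,98) to (613,273), and the mat's left part is free. Next I'll look at the uncovered bottles from above.

Converted, -0.225 m is -225, -0.18 m is -180, -0.25 rad is -1.25.

```bash
echo '0 -45 -20 0 0 -0.25 | 0 -90 -40 0 0 -0.5 | -10 -135 -60 0 0 -0.75 | -10 -180 -80 0 0 -1 | -10 -225 -100 0 0 -1.25' | python3 -m jog 
python3 -c "
from h import *
print(rel(.53,-.21,.30,.220+np.pi/2))"
```

```text
time: 8.6
tool_pos: [0.549, 0.0178, 0.2889]
tool_rot: [-0.078, 0.997, 0.0, -0.001]
wrist_force: [0.5, 0.5, 0.2]
grip_width: 0.088
grasp_force: 0.0
(array([ 0.054 , -0.2221, -0.011 ]), array([ 0.0006, -0.0026, -0.0645]))
```

Converted, -0.215 m is -215, -0.175 m is -175, -0.064 rad is -0.32.

```bash
echo '10 -40 0 0 0 -0.15 | 20 -85 -10 0 0 -0.32 | 30 -130 -10 0 0 -0.32 | 45 -175 -10 0 0 -0.32 | 54 -215 -10 0 0 -0.32' | python3 -m jog 
echo '0 0 0 0 0 0 | 0 0 0 0 0 0' | python3 -m jog
python3 -c "
from h import *
f,C=snap('wrist','rack2.png'); save('rack2b.png',f[:270,150:360],2.2); snap('side','side2.png')
print(rel(.4863,-.2275,.15,.220+np.pi/2)); import pickle; pickle.dump(C,open('C2.pkl','wb'))"

```

```text
time: 9.1
tool_pos: [0.5279, -0.2032, 0.2982]
tool_rot: [-0.108, 0.994, 0.001, -0.001]
wrist_force: [0.6, 0.5, 0.4]
grip_width: 0.088
grasp_force: 0.0
time: 9.3
tool_pos: [0.5286, -0.2016, 0.2983]
tool_rot: [-0.107, 0.994, 0.001, -0.001]
wrist_force: [1.2, -0.8, 0.4]
grip_width: 0.0879
grasp_force: 0.0
(array([ 0.0474, -0.0179,  0.149 ]), array([ 0.002 , -0.0014, -0.0023]))
```

View pics/rack2b.png

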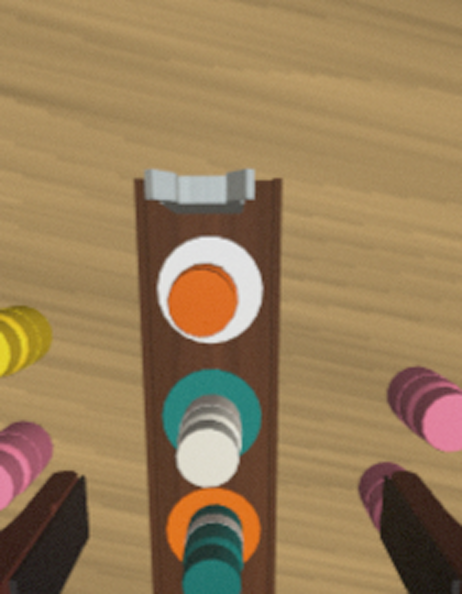

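Crop pixels: amber cap (203,301), white cap (208,457) and teal cap (212,587), on the white (210,290), teal (212,418) and orange (213,533) pads. Bottles shaped like the white one stand at pink (445,420), pink (20,465), pink (375,495) and yellow (20,340). Only (208,457) is white and in the rack, so that is the one meant, and this crop confirms it.

```bash
python3 - <<'E'
from h import *; import pickle
C=pickle.load(open('C2.pkl','rb'))
D=cam('side')
for k,u,z in [('amber',(203,301),.102),('white',(208,457),.102),('W',(210.5,290),.017),('T',(212,418),.017),('O',(213.5,533),.017)]:
    print(k,onz(np.array(u)/2.2+[150,0],C,z))
# teal/amber/white from scene picture s3 cap tops (crop/2.5+[120,100])
S=cam('scene')
for k,u in [('amber',(119,181)),('white',(167,229)),('teal',(216,279))]: print(k,onz(np.array(u)/2.5+[120,100],S,.102))
for k,u in [('amber',(203,301)),('white',(208,457))]:
    s={'amber':(119,181),'white':(167,229)}[k]; print(k,tri((np.array(u)/2.2+[150,0],C),(np.array(s)/2.5+[120,100],S)))
E
```

```text
amber [ 0.4887 -0.2286  0.102 ]
white [ 0.5821 -0.2063  0.102 ]
W [ 0.4875 -0.2275  0.017 ]
T [ 0.5811 -0.2069  0.017 ]
O [ 0.6753 -0.186   0.017 ]
amber [ 0.4905 -0.2281  0.102 ]
white [ 0.583  -0.2056  0.102 ]
teal [ 0.67   -0.1852  0.102 ]
amber (array([ 0.4888, -0.2282,  0.1007]), [np.float64(0.0004108351285990608), np.float64(0.0004108351285990632)])
white (array([ 0.5824, -0.2059,  0.1015]), [np.float64(0.0004229016399824072), np.float64(0.0004229016399824227)])
```

Converted, 0.045 m is 45, -0.019 m is -19.

```bash
echo '20 -10 30 0 0 0 | 40 -19 60 0 0 0 | 45 -19 90 0 0 0 | 45 -19 130 0 0 0 | 45 -19 160 0 0 0' | python3 -m jog 
echo '0 0 10 0 0 0 | 0 0 20 0 0 0 | 0 0 30 0 0 0 | 0 0 40 0 0 0 | 0 0 45 0 0 0' | python3 -m jog 
python3 -c "
from h import *
print(rel(.4887,-.2283,.092,.220+np.pi/2))"
```

```text
time: 9.9
tool_pos: [0.4889, -0.2274, 0.1382]
tool_rot: [-0.109, 0.994, 0.001, -0.001]
wrist_force: [0.5, -0.1, -0.1]
grip_width: 0.0878
grasp_force: 0.0
time: 10.4
tool_pos: [0.4898, -0.2296, 0.0949]
tool_rot: [-0.108, 0.994, -0.0, 0.0]
wrist_force: [-0.1, -0.8, 0.4]
grip_width: 0.0875
grasp_force: 0.0
(array([0.0008, 0.0015, 0.0029]), array([-0.0004,  0.0003, -0.0026]))
```

```bash
echo '1 1.5 2 0 0 0 | 1 1.5 3 0 0 0' | python3 -m jog 
echo '0 0 0 0 0 0 | 0 0 0 0 0 0 | 0 0 0 0 0 0 | 0 0 0 0 0 0 | 0 0 0 0 0 0' | python3 -m jog 0.02 15
python3 -c "
from h import *
print(env.observe()['tool_pos'],env.observe()['grip_width'])"
```

```text
time: 10.6
tool_pos: [0.4881, -0.2283, 0.0922]
tool_rot: [-0.108, 0.994, -0.0, -0.0]
wrist_force: [-0.2, -0.1, -1.5]
grip_width: 0.0876
grasp_force: 0.0
time: 11.1
tool_pos: [0.4883, -0.2284, 0.0922]
tool_rot: [-0.108, 0.994, -0.0, 0.0]
wrist_force: [0.3, 0.2, 1.1]
grip_width: 0.0513
grasp_force: 0.0
[ 0.4883 -0.2284  0.0922] 0.05129443595205336
```

```bash

echo '0 0 0 0 0 0 | 0 0 0 0 0 0 | 0 0 0 0 0 0' | python3 -m jog 0.02 15
echo '0 0 -15 0 0 0 | 0 0 -30 0 0 0 | 0 0 -60 0 0 0 | 0 0 -90 0 0 0 | 0 0 -120 0 0 0' | python3 -m jog 
python3 -c "
from h import *
print(rel(.5546,.1722,.20,np.pi/2-.098))"
```

```text
time: 11.4
tool_pos: [0.4883, -0.2284, 0.0921]
tool_rot: [-0.108, 0.994, -0.0, 0.0]
wrist_force: [0.6, -0.4, 0.1]
grip_width: 0.0396
grasp_force: 15.0
time: 11.9
tool_pos: [0.4878, -0.228, 0.213]
tool_rot: [-0.108, 0.994, 0.0, -0.0]
wrist_force: [0.1, -0.8, -0.7]
grip_width: 0.04
grasp_force: 14.9
(array([-0.1515,  0.3764,  0.0131]), array([ 0.0005, -0.0008,  0.3152]))
```

```bash
echo '-10 30 0 0 0 0.15 | -25 70 0 0 0 0.3 | -40 110 0 0 0 0.45 | -55 150 0 0 0 0.6 | -70 190 0 0 0 0.8' | python3 -m jog
python3 -c "
from h import *
print(rel(.5546,.1722,.21,np.pi/2-.098))"
```

```text
time: 12.4
tool_pos: [0.5154, -0.0261, 0.212]
tool_rot: [-0.028, 1.0, -0.0, -0.0]
wrist_force: [-0.1, 0.2, -1.2]
grip_width: 0.0399
grasp_force: 14.9
(array([-0.0501,  0.1958,  0.002 ]), array([-0.    , -0.0002,  0.1534]))
```

Converted, 0.186 m is 186, 0.155 m is 155, 0.153 rad is 0.765.

```bash
echo '-10 40 0 0 0 0.15 | -20 80 0 0 0 0.3 | -30 120 0 0 0 0.45 | -40 155 0 0 0 0.6 | -47 186 0 0 0 0.765' | python3 -m jog
echo '0 0 20 0 0 0 | 0 0 40 0 0 0 | 0 0 60 0 0 0 | 0 0 80 0 0 0 | 0 0 100 0 0 0' | python3 -m jog
python3 -c "
from h import *
print(rel(.5546,.1722,.079,np.pi/2-.098))"
```

```text
time: 12.9
tool_pos: [0.552, 0.1627, 0.2119]
tool_rot: [0.048, 0.999, 0.0, -0.0]
wrist_force: [0.7, -0.4, -0.4]
grip_width: 0.0401
grasp_force: 14.9
time: 13.4
tool_pos: [0.5516, 0.1607, 0.1111]
tool_rot: [0.048, 0.999, -0.0, -0.0]
wrist_force: [-0.2, -0.4, -0.8]
grip_width: 0.0395
grasp_force: 14.9
(array([-0.0019,  0.0117,  0.0321]), array([-0.0002, -0.0005,  0.0024]))
```

Converted, 0.032 m is 32, 0.03 m is 30.

```bash
echo '0 4 10 0 0 0 | 0 8 18 0 0 0 | 0 10 26 0 0 0 | 0 10 30 0 0 0 | 0 10 32 0 0 0' | python3 -m jog
echo '0 0 1 0 0 0 | 0 0 1 0 0 0' | python3 -m jog
```

```text
time: 13.9
tool_pos: [0.553, 0.1708, 0.08]
tool_rot: [0.048, 0.999, -0.0, 0.0]
wrist_force: [1.1, 0.2, -1.0]
grip_width: 0.0398
grasp_force: 14.9
time: 14.1
tool_pos: [0.5532, 0.1706, 0.0794]
tool_rot: [0.048, 0.999, 0.0, 0.0]
wrist_force: [-0.4, -0.4, -1.0]
grip_width: 0.0398
grasp_force: 14.9
```

Converted, 0.0015 m is 1.5, 0.001 m is 1.

```bash
echo '0 0 1 0 0 0 | 0 0 1.5 0 0 0 | 0 0 1.5 0 0 0' | python3 -m jog
echo '0 0 0 0 0 0 | 0 0 0 0 0 0 | 0 0 0 0 0 0 | 0 0 0 0 0 0 | 0 0 0 0 0 0' | python3 -m jog 0.088
echo '0 0 -20 0 0 0 | 0 0 -50 0 0 0 | 0 0 -90 0 0 0 | 0 0 -120 0 0 0 | 0 0 -120 0 0 0' | python3 -m jog
python3 -c "
from h import *
print(rel(.582,-.206,.19,np.pi/2+.22))"
```

```text
time: 14.4
tool_pos: [0.5539, 0.1705, 0.079]
tool_rot: [0.048, 0.999, 0.0, 0.001]
wrist_force: [-1.3, -1.0, 7.4]
grip_width: 0.0396
grasp_force: 15.0
time: 14.9
tool_pos: [0.5528, 0.1706, 0.0775]
tool_rot: [0.048, 0.999, -0.0, -0.0]
wrist_force: [0.3, 0.6, -0.3]
grip_width: 0.0765
grasp_force: 0.0
time: 15.4
tool_pos: [0.5559, 0.1713, 0.2021]
tool_rot: [0.048, 0.999, 0.001, 0.004]
wrist_force: [1.4, -0.9, 0.4]
grip_width: 0.0879
grasp_force: 0.0
(array([-0.0619, -0.3731,  0.0118]), array([ 0.0009,  0.0084, -0.3157]))
```

Converted, -0.225 m is -225, -0.18 m is -180, -0.2 rad is -1.

```bash
echo '0 -45 0 0 0 -0.25 | -10 -90 0 0 0 -0.5 | -20 -135 0 0 0 -0.75 | -30 -180 0 0 0 -1 | -40 -225 0 0 0 -1.25' | python3 -m jog 
python3 -c "
from h import *
print(rel(.582,-.206,.19,.220+np.pi/2))"
```

```text
time: 15.9
tool_pos: [0.5705, -0.0587, 0.1965]
tool_rot: [-0.078, 0.997, 0.0, -0.001]
wrist_force: [0.6, -0.1, 0.9]
grip_width: 0.0883
grasp_force: 0.0
(array([ 0.0116, -0.1473,  0.0064]), array([ 0.0007, -0.0014, -0.0636]))
```

Converted, -0.14 m is -140, -0.11 m is -110, -0.064 rad is -0.32.

```bash
echo '0 -40 0 0 0 -0.15 | 3 -75 0 0 0 -0.32 | 8 -110 10 0 0 -0.32 | 11 -140 20 0 0 -0.32 | 11 -140 30 0 0 -0.32' | python3 -m jog 
echo '0 0 0 0 0 0' | python3 -m jog
python3 -c "
from h import *
print(rel(.582,-.206,.092,.220+np.pi/2))"
```

```text
time: 16.4
tool_pos: [0.5817, -0.2009, 0.1661]
tool_rot: [-0.107, 0.994, -0.001, -0.0]
wrist_force: [-0.1, -0.4, -0.3]
grip_width: 0.0879
grasp_force: 0.0
time: 16.5
tool_pos: [0.5801, -0.1968, 0.165]
tool_rot: [-0.108, 0.994, 0.001, -0.002]
wrist_force: [-0.3, 0.9, -0.3]
grip_width: 0.0877
grasp_force: 0.0
(array([-0.0002, -0.0096,  0.0729]), array([ 0.0032, -0.0036, -0.0034]))
```

Converted, 0.073 m is 73, 0.065 m is 65.

```bash
echo '0 -5 20 0 0 0 | 0 -10 35 0 0 0 | 0 -10 50 0 0 0 | 0 -10 65 0 0 0 | 0 -10 73 0 0 0' | python3 -m jog 
echo '0 0 0 0 0 0' | python3 -m jog
python3 -c "
from h import *
print(rel(.582,-.206,.092,.220+np.pi/2))"
```

```text
time: 17.0
tool_pos: [0.583, -0.2055, 0.0929]
tool_rot: [-0.109, 0.994, 0.001, -0.001]
wrist_force: [-0.3, 0.3, -0.2]
grip_width: 0.088
grasp_force: 0.0
time: 17.1
tool_pos: [0.583, -0.2057, 0.0932]
tool_rot: [-0.109, 0.994, 0.001, -0.001]
wrist_force: [-0.3, 0.1, -0.2]
grip_width: 0.0877
grasp_force: 0.0
(array([ 0.001 , -0.0001,  0.0012]), array([ 0.0019, -0.0024, -0.001 ]))
```

The manual's scale: shifts go in mm and turns go in units of 0.2 rad. Converting my numbers, 0.001 m is 1.

```bash
echo '1 0 0 0 0 0 | 1 0 0 0 0 0 | 1 0 0 0 0 0 | 1 0 0 0 0 0 | 1 0 0 0 0 0' | python3 -m jog 0.02 15
echo '0 0 0 0 0 0 | 0 0 0 0 0 0 | 0 0 0 0 0 0' | python3 -m jog
echo '0 0 -15 0 0 0 | 0 0 -30 0 0 0 | 0 0 -45 0 0 0 | 0 0 -60 0 0 0 | 0 0 -60 0 0 0' | python3 -m jog
echo '20 0 0 0 0 0 | 45 0 0 0 0 0 | 70 0 0 0 0 0 | 97 0 0 0 0 0 | 97 0 0 0 0 0' | python3 -m jog
echo '0 0 0 0 0 0' | python3 -m jog
python3 -c "
from h import *
print(rel(.4873,-.2274,.094,.220+np.pi/2))"
```

```text
time: 17.6
tool_pos: [0.5832, -0.2073, 0.095]
tool_rot: [-0.109, 0.994, -0.0, 0.0]
wrist_force: [-0.1, -0.0, 0.5]
grip_width: 0.0513
grasp_force: 0.0
time: 17.9
tool_pos: [0.5831, -0.2072, 0.0947]
tool_rot: [-0.109, 0.994, -0.0, 0.0]
wrist_force: [0.3, 1.1, 0.1]
grip_width: 0.0394
grasp_force: 15.0
time: 18.4
tool_pos: [0.5843, -0.2078, 0.1565]
tool_rot: [-0.109, 0.994, -0.001, 0.002]
wrist_force: [0.5, 0.1, -0.5]
grip_width: 0.0395
grasp_force: 15.0
time: 18.9
tool_pos: [0.4845, -0.2276, 0.1534]
tool_rot: [-0.108, 0.994, 0.001, -0.002]
wrist_force: [-0.4, 0.4, -0.9]
grip_width: 0.0393
grasp_force: 15.0
time: 19.0
tool_pos: [0.4881, -0.2282, 0.1542]
tool_rot: [-0.108, 0.994, 0.0, -0.0]
wrist_force: [0.5, 0.6, 0.1]
grip_width: 0.0394
grasp_force: 15.0
(array([0.0006, 0.0009, 0.0602]), array([ 0.0004, -0.0001, -0.0029]))
```

```bash
echo '0 1 20 0 0 0 | 0 1 35 0 0 0 | 0 1 45 0 0 0 | 0 1 53 0 0 0 | 0 1 57 0 0 0' | python3 -m jog
echo '0 0 1 0 0 0 | 0 0 2 0 0 0 | 0 0 3 0 0 0 | 0 0 3.5 0 0 0' | python3 -m jog
```

```text
time: 19.5
tool_pos: [0.4884, -0.227, 0.0968]
tool_rot: [-0.109, 0.994, 0.0, -0.0]
wrist_force: [-0.3, 0.4, -0.7]
grip_width: 0.04
grasp_force: 15.0
time: 19.9
tool_pos: [0.4885, -0.2274, 0.0946]
tool_rot: [-0.109, 0.994, -0.0, 0.0]
wrist_force: [-1.0, 1.1, 5.5]
grip_width: 0.0394
grasp_force: 15.0
```

```bash
echo '0 0 0 0 0 0 | 0 0 0 0 0 0 | 0 0 0 0 0 0 | 0 0 0 0 0 0 | 0 0 0 0 0 0' | python3 -m jog 0.088
echo '0 0 -20 0 0 0 | 0 0 -40 0 0 0 | 0 0 -60 0 0 0 | 0 0 -80 0 0 0 | 0 0 -80 0 0 0' | python3 -m jog
echo '-40 0 0 0 0 0 | -80 0 0 0 0 0 | -120 0 0 0 0 0 | -160 0 0 0 0 0 | -187 0 0 0 0 0' | python3 -m jog
echo '0 0 0 0 0 0 | 0 0 0 0 0 0' | python3 -m jog
python3 - <<'E'
from h import *
print(rel(.6715,-.1857,.094,.220+np.pi/2)); f,C=snap('scene','s4.png'); save('s4b.png',f[120:280,80:380],2.5)
snap('side','side4.png')
E
```

```text
time: 20.4
tool_pos: [0.4881, -0.2272, 0.0941]
tool_rot: [-0.109, 0.994, -0.0, -0.0]
wrist_force: [0.4, -0.3, 0.3]
grip_width: 0.0762
grasp_force: 0.0
time: 20.9
tool_pos: [0.4898, -0.2282, 0.1766]
tool_rot: [-0.109, 0.994, -0.002, 0.002]
wrist_force: [0.4, -0.6, -0.7]
grip_width: 0.0878
grasp_force: 0.0
time: 21.4
tool_pos: [0.6727, -0.1858, 0.1725]
tool_rot: [-0.109, 0.994, 0.0, -0.0]
wrist_force: [-0.2, -0.1, -0.7]
grip_width: 0.0876
grasp_force: 0.0
time: 21.6
tool_pos: [0.6699, -0.1863, 0.1724]
tool_rot: [-0.109, 0.994, 0.0, -0.001]
wrist_force: [-0.8, -1.0, -0.2]
grip_width: 0.0879
grasp_force: 0.0
(array([-0.0019,  0.0002,  0.0784]), array([ 0.0011, -0.0024, -0.001 ]))
```

View pics/s4b.png

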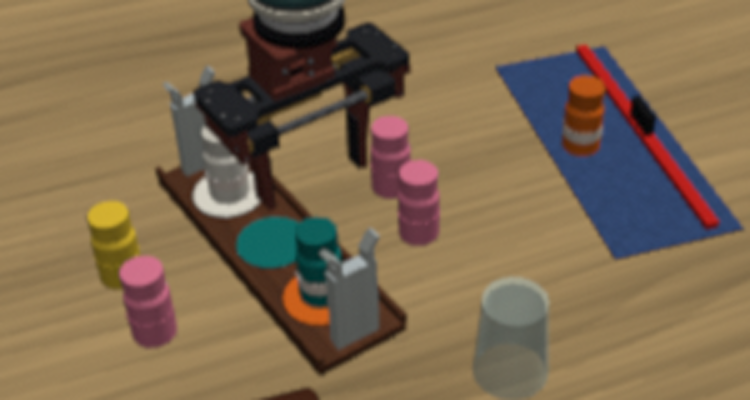

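White stands on the white pad at (227,180), amber is parked on the mat at (583,120), and teal waits on the orange pad at (318,265). Next is teal.

Converted, 0.079 m is 79, 0.07 m is 70.

```bash
echo '-2 0 20 0 0 0 | -2 0 40 0 0 0 | -2 0 55 0 0 0 | -2 0 70 0 0 0 | -2 0 79 0 0 0' | python3 -m jog 
echo '0 0 0 0 0 0 | 0 0 0 0 0 0 | 0 0 0 0 0 0 | 0 0 0 0 0 0 | 0 0 0 0 0 0' | python3 -m jog 0.02 15
echo '0 0 0 0 0 0 | 0 0 0 0 0 0 | 0 0 0 0 0 0' | python3 -m jog
python3 -c "
from h import *
print(rel(.580,-.2066,.094,.220+np.pi/2))"
```

```text
time: 22.2
tool_pos: [0.6715, -0.1863, 0.0937]
tool_rot: [-0.109, 0.994, 0.0, -0.001]
wrist_force: [0.3, -0.3, 0.4]
grip_width: 0.0879
grasp_force: 0.0
time: 22.7
tool_pos: [0.6731, -0.1864, 0.0958]
tool_rot: [-0.109, 0.994, -0.0, 0.0]
wrist_force: [0.8, -0.1, 0.3]
grip_width: 0.0511
grasp_force: 0.0
time: 23.0
tool_pos: [0.6728, -0.1863, 0.0954]
tool_rot: [-0.109, 0.994, -0.0, 0.0]
wrist_force: [0.3, 0.7, 1.8]
grip_width: 0.0397
grasp_force: 15.0
(array([0.095 , 0.0003, 0.0014]), array([-0.0003,  0.0003, -0.0018]))
```

```bash
echo '0 0 -15 0 0 0 | 0 0 -30 0 0 0 | 0 0 -45 0 0 0 | 0 0 -60 0 0 0 | 0 0 -60 0 0 0' | python3 -m jog
echo '20 0 0 0 0 0 | 45 0 0 0 0 0 | 70 0 0 0 0 0 | 94 0 0 0 0 0 | 94 0 0 0 0 0' | python3 -m jog
echo '0 0 0 0 0 0 | 0 0 0 0 0 0' | python3 -m jog
python3 -c "
from h import *
print(rel(.580,-.2066,.0955,.220+np.pi/2))"
```

```text
time: 23.5
tool_pos: [0.6746, -0.187, 0.1589]
tool_rot: [-0.109, 0.994, -0.001, 0.003]
wrist_force: [0.1, -0.3, -0.5]
grip_width: 0.0396
grasp_force: 15.0
time: 24.0
tool_pos: [0.5775, -0.2066, 0.1548]
tool_rot: [-0.108, 0.994, 0.001, -0.002]
wrist_force: [-1.1, 0.5, -1.4]
grip_width: 0.0399
grasp_force: 15.0
time: 24.2
tool_pos: [0.582, -0.2067, 0.1553]
tool_rot: [-0.109, 0.994, -0.0, 0.001]
wrist_force: [-0.2, 0.1, -0.9]
grip_width: 0.0399
grasp_force: 15.0
(array([0.002 , 0.0006, 0.0598]), array([-0.0007,  0.0012, -0.0018]))
```

```bash
echo '0 0 20 0 0 0 | 0 0 35 0 0 0 | 0 0 45 0 0 0 | 0 0 53 0 0 0 | 0 0 57 0 0 0' | python3 -m jog
echo '0 0 1 0 0 0 | 0 0 2 0 0 0 | 0 0 3 0 0 0 | 0 0 3.5 0 0 0' | python3 -m jog
```

```text
time: 24.7
tool_pos: [0.5811, -0.2064, 0.0973]
tool_rot: [-0.109, 0.994, 0.0, -0.0]
wrist_force: [-0.2, -0.3, -0.4]
grip_width: 0.0398
grasp_force: 15.0
time: 25.1
tool_pos: [0.5813, -0.2068, 0.0953]
tool_rot: [-0.109, 0.994, -0.0, 0.001]
wrist_force: [-1.1, 0.5, 5.4]
grip_width: 0.0398
grasp_force: 15.0
```

Contact. I'll release, lift, and go to amber on the mat.

Converted, 0.2 m is 200, 0.16 m is 160, 0.25 rad is 1.25.

```bash
echo '0 0 0 0 0 0 | 0 0 0 0 0 0 | 0 0 0 0 0 0 | 0 0 0 0 0 0 | 0 0 0 0 0 0' | python3 -m jog 0.088
echo '0 0 -20 0 0 0 | 0 0 -40 0 0 0 | 0 0 -60 0 0 0 | 0 0 -90 0 0 0 | 0 0 -110 0 0 0' | python3 -m jog
echo '0 40 0 0 0 0.25 | 0 80 0 0 0 0.5 | -10 120 0 0 0 0.75 | -20 160 0 0 0 1 | -30 200 0 0 0 1.25' | python3 -m jog
python3 -c "
from h import *
print(rel(.553,.1706,.19,np.pi/2-.098))"
```

```text
time: 25.6
tool_pos: [0.5808, -0.2066, 0.0946]
tool_rot: [-0.109, 0.994, -0.0, -0.0]
wrist_force: [0.5, 0.3, -0.3]
grip_width: 0.0762
grasp_force: 0.0
time: 26.1
tool_pos: [0.5813, -0.2068, 0.2064]
tool_rot: [-0.109, 0.994, -0.0, 0.001]
wrist_force: [-0.1, -0.1, 0.2]
grip_width: 0.0879
grasp_force: 0.0
time: 26.6
tool_pos: [0.5666, -0.0034, 0.2047]
tool_rot: [0.017, 1.0, -0.0, 0.0]
wrist_force: [0.5, 0.8, -0.8]
grip_width: 0.0878
grasp_force: 0.0
(array([0.0196, 0.1734, 0.0147]), array([-0.0001,  0.0003,  0.0637]))
```

```bash
echo '10 40 0 0 0 0.15 | 20 80 0 0 0 0.32 | 20 120 0 0 0 0.32 | 20 150 10 0 0 0.32 | 20 166 20 0 0 0.32' | python3 -m jog
echo '0 0 20 0 0 0 | 0 0 30 0 0 0 | 0 0 40 0 0 0 | 0 0 40 0 0 0' | python3 -m jog
python3 -c "
from h import *
print(rel(.553,.1706,.081,np.pi/2-.098)); f,C=snap('wrist','w5.png'); save('w5b.png',f)"
```

```text
time: 27.1
tool_pos: [0.5522, 0.164, 0.1846]
tool_rot: [0.047, 0.999, 0.0, 0.001]
wrist_force: [0.0, -0.6, -0.9]
grip_width: 0.0874
grasp_force: 0.0
time: 27.5
tool_pos: [0.5512, 0.1607, 0.1431]
tool_rot: [0.048, 0.999, -0.0, -0.001]
wrist_force: [0.4, -0.6, -0.2]
grip_width: 0.0877
grasp_force: 0.0
(array([-0.001 ,  0.0101,  0.0621]), array([-0.0011, -0.0028,  0.0013]))
```

View pics/w5b.png

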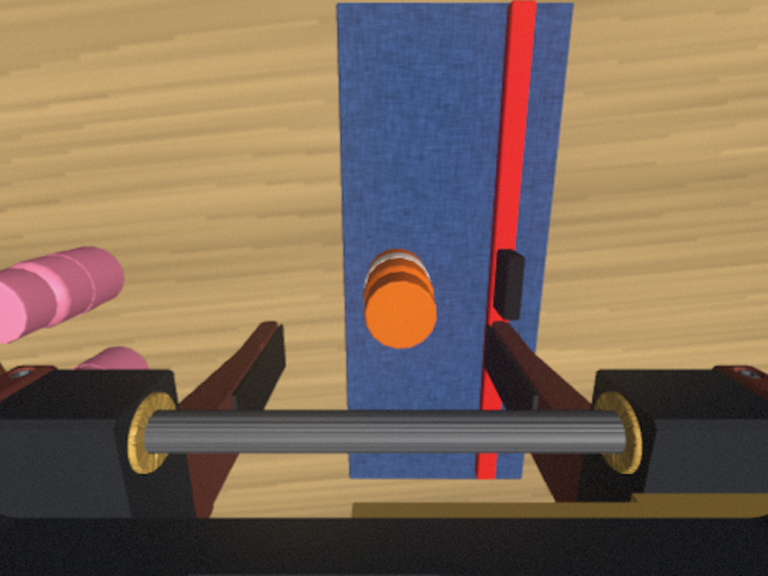

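The amber cap is at (400,312), upright and about 15 px to the right of the finger midline (385). A 10 mm shift in +y matches the computed correction. The tab is at (510,285), clear of the fingers.

```bash
echo '0 5 15 0 0 0 | 0 10 30 0 0 0 | 0 10 45 0 0 0 | 0 10 56 0 0 0 | 0 10 62 0 0 0' | python3 -m jog
echo '0 0 0 0 0 0 | 0 0 0 0 0 0 | 0 0 0 0 0 0 | 0 0 0 0 0 0 | 0 0 0 0 0 0' | python3 -m jog 0.02 15
echo '0 0 0 0 0 0 | 0 0 0 0 0 0 | 0 0 0 0 0 0' | python3 -m jog
echo '0 0 -15 0 0 0 | 0 0 -30 0 0 0 | 0 0 -60 0 0 0 | 0 0 -100 0 0 0 | 0 0 -130 0 0 0' | python3 -m jog
python3 -c "
from h import *
print(rel(.6727,-.1859,.21,.220+np.pi/2))"
```

```text
time: 28.05
tool_pos: [0.5531, 0.1712, 0.0822]
tool_rot: [0.048, 0.999, -0.0, -0.0]
wrist_force: [-1.0, -0.3, 0.3]
grip_width: 0.0877
grasp_force: 0.0
time: 28.55
tool_pos: [0.5534, 0.1717, 0.083]
tool_rot: [0.048, 0.999, 0.0, 0.0]
wrist_force: [0.9, 0.1, 0.2]
grip_width: 0.0516
grasp_force: 0.0
time: 28.85
tool_pos: [0.5532, 0.1716, 0.0827]
tool_rot: [0.048, 0.999, -0.0, 0.0]
wrist_force: [-0.7, 0.3, 1.9]
grip_width: 0.0396
grasp_force: 14.9
time: 29.35
tool_pos: [0.5532, 0.1717, 0.2144]
tool_rot: [0.048, 0.999, 0.0, 0.0]
wrist_force: [0.5, 0.3, -1.2]
grip_width: 0.0396
grasp_force: 14.9
(array([-0.1531, -0.3446,  0.0044]), array([ 0.0001,  0.0006, -0.3158]))
```

Converted, -0.05 m is -50, -0.19 m is -190, -0.05 rad is -0.25.

```bash
echo '-15 -30 0 0 0 -0.25 | -30 -70 0 0 0 -0.5 | -50 -110 0 0 0 -0.75 | -70 -150 0 0 0 -1 | -90 -190 0 0 0 -1.25' | python3 -m jog 
python3 -c "
from h import *
print(rel(.6727,-.1859,.21,.220+np.pi/2))"
```

```text
time: 29.85
tool_pos: [0.6246, -0.0276, 0.2124]
tool_rot: [-0.078, 0.997, 0.0, -0.0]
wrist_force: [1.4, 0.9, -1.1]
grip_width: 0.0396
grasp_force: 14.9
(array([-0.0228, -0.1638,  0.0024]), array([ 0.0002, -0.0004, -0.0635]))
```

```bash
echo '-10 -40 0 0 0 -0.15 | -20 -80 0 0 0 -0.32 | -20 -120 0 0 0 -0.32 | -20 -155 0 0 0 -0.32 | -20 -158 0 0 0 -0.32' | python3 -m jog 
echo '0 0 30 0 0 0 | 0 0 60 0 0 0 | 0 0 60 0 0 0' | python3 -m jog
python3 -c "
from h import *
print(rel(.6727,-.1859,.0958,.220+np.pi/2))"
```

```text
time: 30.35
tool_pos: [0.6689, -0.1838, 0.2119]
tool_rot: [-0.107, 0.994, -0.001, -0.0]
wrist_force: [-0.4, -0.1, -0.7]
grip_width: 0.0397
grasp_force: 14.9
time: 30.65
tool_pos: [0.6649, -0.1773, 0.1479]
tool_rot: [-0.109, 0.994, 0.002, -0.004]
wrist_force: [-0.8, 0.3, -0.7]
grip_width: 0.0398
grasp_force: 14.9
(array([-0.0061, -0.0104,  0.052 ]), array([ 0.0054, -0.0076, -0.0017]))
```

Converted, 0.03 m is 30, 0.02 m is 20.

```bash
echo '-3 -6 0 0 0 0 | -5 -10 10 0 0 0 | -5 -10 20 0 0 0 | -5 -10 30 0 0 0 | -5 -10 30 0 0 0' | python3 -m jog 
echo '0 0 0 0 0 0' | python3 -m jog
python3 -c "
from h import *
print(rel(.6727,-.1859,.0958,.220+np.pi/2))"
```

```text
time: 31.15
tool_pos: [0.6743, -0.1873, 0.1208]
tool_rot: [-0.109, 0.994, 0.001, -0.001]
wrist_force: [-0.8, 0.3, -0.4]
grip_width: 0.0394
grasp_force: 14.9
time: 31.25
tool_pos: [0.6752, -0.1876, 0.1222]
tool_rot: [-0.109, 0.994, 0.0, -0.001]
wrist_force: [-0.1, 0.4, -1.6]
grip_width: 0.0398
grasp_force: 14.9
(array([0.002 , 0.0022, 0.0264]), array([ 0.0005, -0.001 , -0.0018]))
```

```bash
echo '2 2 10 0 0 0 | 2 2 17 0 0 0 | 2 2 22 0 0 0 | 2 2 24 0 0 0 | 2 2 24 0 0 0' | python3 -m jog 
echo '0 0 1 0 0 0 | 0 0 2 0 0 0 | 0 0 3 0 0 0 | 0 0 3 0 0 0' | python3 -m jog
```

```text
time: 31.75
tool_pos: [0.6729, -0.1862, 0.098]
tool_rot: [-0.109, 0.994, 0.0, -0.0]
wrist_force: [0.7, 0.6, -0.7]
grip_width: 0.0397
grasp_force: 14.9
time: 32.15
tool_pos: [0.6734, -0.1864, 0.0958]
tool_rot: [-0.109, 0.994, -0.0, 0.0]
wrist_force: [1.0, 0.3, -0.1]
grip_width: 0.0396
grasp_force: 14.9
```

Converted, 0.001 m is 1.

```bash
echo '0 0 1 0 0 0 | 0 0 1 0 0 0' | python3 -m jog
echo '0 0 0 0 0 0 | 0 0 0 0 0 0 | 0 0 0 0 0 0 | 0 0 0 0 0 0 | 0 0 0 0 0 0' | python3 -m jog 0.088
echo '0 0 -20 0 0 0 | 0 0 -50 0 0 0 | 0 0 -90 0 0 0 | 0 0 -130 0 0 0 | 0 0 -170 0 0 0' | python3 -m jog
echo '30 0 -10 0 0 0 | 60 0 -20 0 0 0 | 100 0 -30 0 0 0 | 130 0 -30 0 0 0 | 130 0 -30 0 0 0' | python3 -m jog
echo '0 0 0 0 0 0 | 0 0 0 0 0 0' | python3 -m jog
python3 - <<'E'
from h import *; import pickle
f,C=snap('wrist','rack6.png'); save('rack6b.png',f[:270,150:360],2.2); pickle.dump(C,open('C6.pkl','wb'))
g,_=snap('scene','s6.png'); g,_=snap('side','side6.png')
print(rel(.5622,.2445,.2,np.pi/2-.098))
E
```

```text
time: 32.35
tool_pos: [0.6739, -0.1865, 0.0957]
tool_rot: [-0.109, 0.994, -0.0, 0.001]
wrist_force: [-0.9, 0.1, 3.9]
grip_width: 0.0399
grasp_force: 14.9
time: 32.85
tool_pos: [0.6731, -0.1863, 0.0944]
tool_rot: [-0.109, 0.994, 0.0, -0.0]
wrist_force: [0.6, -0.1, -0.4]
grip_width: 0.0761
grasp_force: 0.0
time: 33.35
tool_pos: [0.6729, -0.1862, 0.266]
tool_rot: [-0.109, 0.994, 0.0, -0.0]
wrist_force: [0.6, 0.1, -0.7]
grip_width: 0.0877
grasp_force: 0.0
time: 33.85
tool_pos: [0.543, -0.2148, 0.2953]
tool_rot: [-0.108, 0.994, -0.0, -0.001]
wrist_force: [-0.2, 0.6, -0.5]
grip_width: 0.0874
grasp_force: 0.0
time: 34.05
tool_pos: [0.5472, -0.2144, 0.2946]
tool_rot: [-0.109, 0.994, -0.0, 0.0]
wrist_force: [0.1, -0.4, -0.7]
grip_width: 0.0876
grasp_force: 0.0
(array([-0.1143,  0.4445,  0.0943]), array([ 0.0001, -0.0002,  0.317 ]))
```

View pics/rack6b.png

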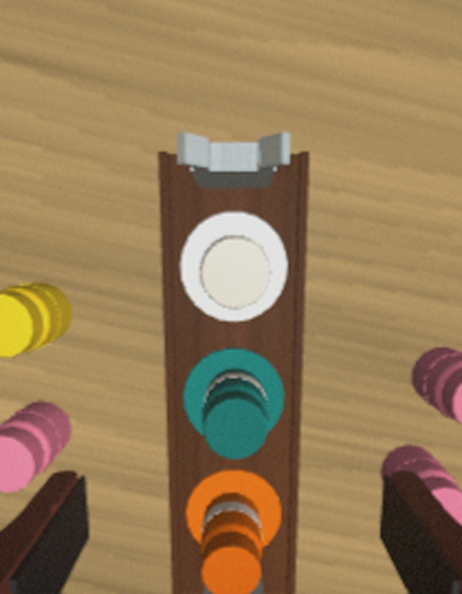

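White cap (235,271), teal cap (235,425) and amber cap (230,566) are each on their own pad: (233,266), (234,399) and (234,517). I'll check the offsets numerically.

```bash
python3 - <<'E'
from h import *; import pickle
C=pickle.load(open('C6.pkl','rb'))
for k,u,p in [('white',(235,271),(233.5,266)),('teal',(235,425),(234,399)),('amber',(231,567),(234,515))]:
    a=onz(np.array(u)/2.2+[150,0],C,.102);b=onz(np.array(p)/2.2+[150,0],C,.017); print(k,a,b,np.linalg.norm((a-b)[:2]))
E
echo '-10 40 10 0 0 0.25 | -30 80 20 0 0 0.5 | -50 120 30 0 0 0.75 | -60 160 50 0 0 1 | -70 200 70 0 0 1.25' | python3 -m jog 0.04
python3 -c "
from h import *
print(rel(.5622,.2445,.2,np.pi/2-.098))"
```

```text
white [ 0.4873 -0.2275  0.102 ] [ 0.4871 -0.2285  0.017 ] 0.0010018870176404186
teal [ 0.5763 -0.2077  0.102 ] [ 0.5815 -0.2072  0.017 ] 0.005250122628838208
amber [ 0.6714 -0.1892  0.102 ] [ 0.6742 -0.1865  0.017 ] 0.0038327240546568698
time: 34.7
tool_pos: [0.5724, -0.002, 0.224]
tool_rot: [0.017, 1.0, -0.0, 0.001]
wrist_force: [-0.3, 0.5, 0.2]
grip_width: 0.0513
grasp_force: 0.0
(array([0.0184, 0.2461, 0.0239]), array([-0.    ,  0.001 ,  0.0647]))
```

Bottles are all within about 5 mm. On to the bar.

```bash
echo '10 40 0 0 0 0.15 | 20 90 0 0 0 0.32 | 20 140 10 0 0 0.32 | 20 190 20 0 0 0.32 | 20 235 30 0 0 0.32' | python3 -m jog
echo '0 10 30 0 0 0 | 0 10 60 0 0 0 | 0 10 90 0 0 0 | 0 10 100 0 0 0 | 0 10 100 0 0 0' | python3 -m jog
python3 -c "
from h import *
print(rel(.5618,.2443,.030,np.pi/2-.098)); f,C=snap('wrist','w7.png'); save('w7b.png',f)"
```

```text
time: 35.2
tool_pos: [0.5591, 0.2342, 0.1941]
tool_rot: [0.047, 0.999, 0.0, 0.0]
wrist_force: [0.8, -0.8, -0.1]
grip_width: 0.04
grasp_force: 0.0
time: 35.7
tool_pos: [0.5587, 0.2414, 0.0928]
tool_rot: [0.048, 0.999, -0.001, -0.002]
wrist_force: [-0.4, 0.2, 0.2]
grip_width: 0.0402
grasp_force: 0.0
(array([-0.003 ,  0.0033,  0.0628]), array([-0.0015, -0.0034,  0.0026]))
```

View pics/w7b.png

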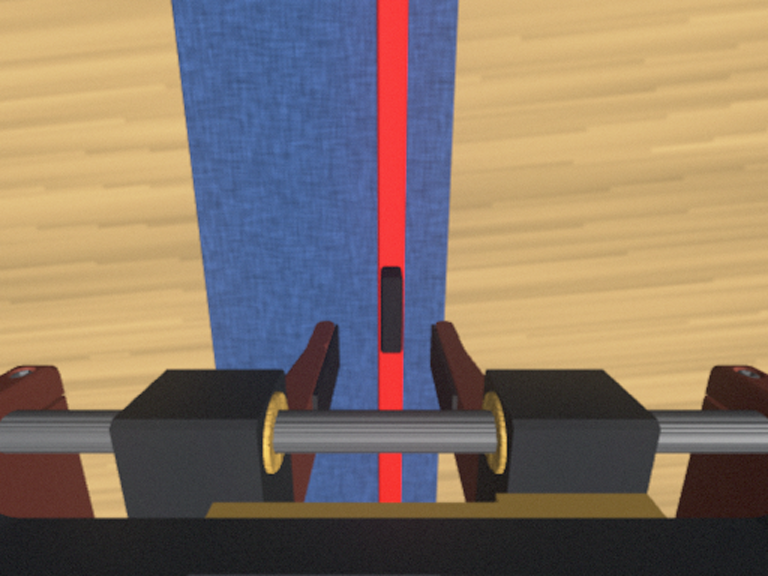

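The tab at (391,309) lies between the fingers and parallel to them. I'll descend, grip and lift.

```bash
echo '-3 3 15 0 0 0 | -3 3 30 0 0 0 | -3 3 45 0 0 0 | -3 3 56 0 0 0 | -3 3 60 0 0 0' | python3 -m jog
echo '0 0 0 0 0 0 | 0 0 0 0 0 0 | 0 0 0 0 0 0 | 0 0 0 0 0 0 | 0 0 0 0 0 0' | python3 -m jog 0 30
python3 -c "
from h import *
print(rel(.5618,.2443,.031,np.pi/2-.098),env.observe()['grip_width'])"
```

```text
time: 36.25
tool_pos: [0.5619, 0.2436, 0.0327]
tool_rot: [0.048, 0.999, -0.001, -0.001]
wrist_force: [-0.7, -0.6, 0.1]
grip_width: 0.0402
grasp_force: 0.0
time: 36.75
tool_pos: [0.5635, 0.2442, 0.0352]
tool_rot: [0.048, 0.999, 0.0, 0.001]
wrist_force: [0.8, 0.5, 2.4]
grip_width: 0.0118
grasp_force: 30.0
(array([ 0.0017, -0.0001,  0.0042]), array([0.0004, 0.001 , 0.0022])) 0.011753899940042166
```

```bash
echo '0 0 -15 0 0 0 | 0 0 -50 0 0 0 | 0 0 -90 0 0 0 | 0 0 -140 0 0 0 | 0 0 -190 0 0 0' | python3 -m jog
echo '0 -30 -20 0 0 -0.15 | 0 -70 -30 0 0 -0.35 | 0 -110 -30 0 0 -0.6 | -10 -150 -30 0 0 -0.85 | -20 -190 -30 0 0 -1.05' | python3 -m jog
python3 -c "
from h import *
print(rel(.581,-.2065,.25,np.pi/2+.22),env.observe()['grip_width'])"
```

```text
time: 37.25
tool_pos: [0.5622, 0.2439, 0.2271]
tool_rot: [0.048, 0.999, -0.0, -0.0]
wrist_force: [0.1, 0.1, -0.8]
grip_width: 0.0114
grasp_force: 30.0
time: 37.75
tool_pos: [0.5642, 0.0517, 0.256]
tool_rot: [-0.058, 0.998, -0.0, 0.001]
wrist_force: [0.3, 0.1, -1.0]
grip_width: 0.0117
grasp_force: 30.0
(array([ 0.0134, -0.2584,  0.0061]), array([-0.0003,  0.0011, -0.1033])) 0.011721065632858452
```

```bash
echo '0 -40 0 0 0 -0.15 | 5 -90 0 0 0 -0.3 | 10 -140 0 0 0 -0.45 | 13 -190 0 0 0 -0.515 | 13 -230 0 0 0 -0.515' | python3 -m jog
echo '0 -10 0 0 0 0 | 0 -20 0 0 0 0 | 0 -20 0 0 0 0 | 0 -20 0 0 0 0' | python3 -m jog
python3 -c "
from h import *
print(rel(.581,-.2065,.175,np.pi/2+.22),env.observe()['grip_width'])"
```

```text
time: 38.25
tool_pos: [0.5773, -0.1795, 0.2558]
tool_rot: [-0.108, 0.994, -0.0, 0.0]
wrist_force: [0.5, -0.5, -1.6]
grip_width: 0.0119
grasp_force: 30.0
time: 38.65
tool_pos: [0.5822, -0.1951, 0.2548]
tool_rot: [-0.109, 0.994, 0.0, -0.0]
wrist_force: [-0.0, 0.3, -1.1]
grip_width: 0.0118
grasp_force: 30.0
(array([ 0.0036, -0.0109,  0.0798]), array([ 0.0007, -0.0001, -0.0019])) 0.01175222329744914
```

Converted, 0.075 m is 75, 0.06 m is 60.

```bash
echo '3 -6 20 0 0 0 | 3.5 -11 40 0 0 0 | 3.5 -11 60 0 0 0 | 3.5 -11 75 0 0 0 | 3.5 -11 75 0 0 0' | python3 -m jog
echo '0 0 0 0 0 0 | 0 0 0 0 0 0' | python3 -m jog
python3 - <<'E'
from h import *
print(rel(.581,-.2065,.137,np.pi/2+.22)); snap('wrist','w8.png'); f,C=snap('scene','s8.png'); g,_=snap('side','side8.png')
a=cv2.resize(f[130:280,130:260],None,fx=3,fy=3); b=cv2.resize(g[150:300,110:350],None,fx=1.66,fy=3)[:,:400]; cv2.imwrite('pics/c8.png',np.hstack([a,b])[:,:,::-1])
E
```

```text
time: 39.15
tool_pos: [0.5797, -0.2054, 0.1775]
tool_rot: [-0.109, 0.994, 0.001, -0.002]
wrist_force: [-1.0, -0.4, -1.2]
grip_width: 0.0116
grasp_force: 30.0
time: 39.35
tool_pos: [0.5821, -0.2075, 0.1808]
tool_rot: [-0.109, 0.994, -0.0, 0.001]
wrist_force: [0.6, 0.4, -1.3]
grip_width: 0.0117
grasp_force: 30.0
(array([0.0009, 0.0013, 0.0438]), array([-0.001 ,  0.0014, -0.0019]))
```

View pics/c8.png

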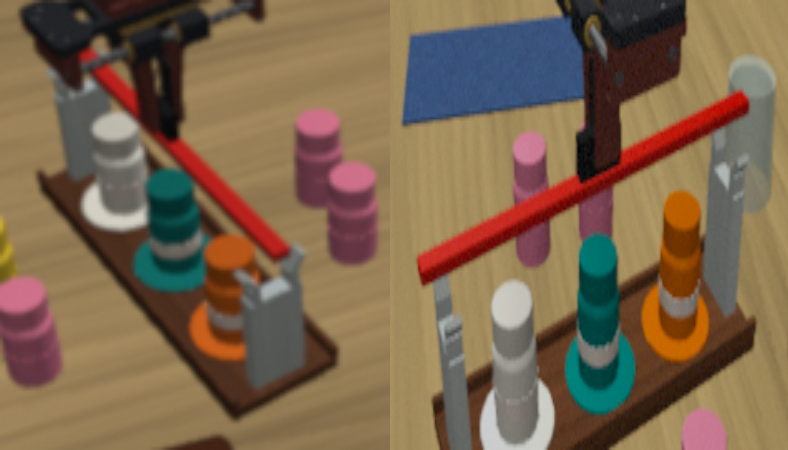

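The bar hangs above both brackets and all bottles stand correctly. I'll lower it into the slots.

Converted, 0.001 m is 1, 0.028 m is 28.

```bash
echo '1 1 8 0 0 0 | 1 1 16 0 0 0 | 1 1 22 0 0 0 | 1 1 28 0 0 0 | 1 1 28 0 0 0' | python3 -m jog
echo '0 0 4 0 0 0 | 0 0 8 0 0 0 | 0 0 11 0 0 0 | 0 0 13 0 0 0 | 0 0 13 0 0 0' | python3 -m jog
python3 -c "
from h import *
print(rel(.581,-.2065,.137,np.pi/2+.22))"
```

```text
time: 40.0
tool_pos: [0.5793, -0.2069, 0.1502]
tool_rot: [-0.108, 0.994, 0.001, -0.001]
wrist_force: [-0.1, 0.8, -1.0]
grip_width: 0.0118
grasp_force: 30.0
time: 40.5
tool_pos: [0.5799, -0.2071, 0.1383]
tool_rot: [-0.108, 0.994, 0.0, -0.0]
wrist_force: [0.2, -0.0, -1.7]
grip_width: 0.0119
grasp_force: 30.0
(array([-0.0012,  0.0003,  0.0013]), array([ 0.0003, -0.0005, -0.0028]))
```

```bash
echo '0 0 1 0 0 0 | 0 0 1.5 0 0 0 | 0 0 2 0 0 0 | 0 0 2 0 0 0' | python3 -m jog
```

```text
time: 40.9
tool_pos: [0.5802, -0.2072, 0.1371]
tool_rot: [-0.108, 0.994, -0.0, 0.0]
wrist_force: [-1.1, 1.3, 3.6]
grip_width: 0.012
grasp_force: 30.0
```

Contact at 0.137, as expected. I'll release and lift.

```bash
echo '0 0 0 0 0 0 | 0 0 0 0 0 0 | 0 0 0 0 0 0 | 0 0 0 0 0 0' | python3 -m jog 0.04
echo '0 0 -20 0 0 0 | 0 0 -50 0 0 0 | 0 0 -90 0 0 0 | 0 0 -130 0 0 0 | 0 0 -170 0 0 0' | python3 -m jog
echo '10 0 0 0 0 0 | 20 0 0 0 0 0 | 20 0 0 0 0 0 | 20 0 0 0 0 0' | python3 -m jog
python3 - <<'E'
from h import *
w,W=snap('wrist','w9.png'); f,C=snap('scene','s9.png'); g,D=snap('side','side9.png')
r=lambda x:cv2.resize(x,None,fx=2,fy=2,interpolation=cv2.INTER_CUBIC)
cv2.imwrite('pics/c9.png',np.hstack([r(w[10:280,160:340]),r(g[170:340,120:340])[:, :].copy() if 0 else cv2.copyMakeBorder(r(g[170:340,130:340]),0,200,0,0,cv2.BORDER_CONSTANT)])[:,:,::-1])
m=lambda f:(f[...,0]>150)&(f[...,1]<70)&(f[...,2]<70)
M=m(w); M[:,:235]=0; M[:,275:]=0; ys=[y for y in range(20,262) if M[y].sum()>5]; xs=[np.mean(np.where(M[y])[0]) for y in ys]
k=np.polyfit(ys,xs,1); a=onz((np.polyval(k,ys[0]),ys[0]),W,.116);c=onz((np.polyval(k,250),250),W,.116); print('bar end',a,c,'yaw',np.arctan2(*(c-a)[1::-1]))
u=np.array([.976,.218]);print('lateral vs rack', (-.218*(a[0]-.58)+.976*(a[1]+.2066)),'near end along', (a[:2]-[.58,-.2066])@u)
E
```

```text
time: 41.3
tool_pos: [0.5801, -0.2072, 0.1365]
tool_rot: [-0.108, 0.994, -0.0, -0.0]
wrist_force: [-0.8, 0.2, 0.1]
grip_width: 0.0386
grasp_force: 0.0
time: 41.8
tool_pos: [0.5799, -0.2071, 0.3081]
tool_rot: [-0.108, 0.994, 0.0, -0.0]
wrist_force: [0.1, 0.3, 0.2]
grip_width: 0.0402
grasp_force: 0.0
time: 42.2
tool_pos: [0.5594, -0.2111, 0.3049]
tool_rot: [-0.108, 0.994, 0.001, -0.001]
wrist_force: [-0.3, -1.3, 0.1]
grip_width: 0.0399
grasp_force: 0.0
bar end [ 0.4079 -0.246   0.116 ] [ 0.6687 -0.1884  0.116 ] yaw 0.21730115594302102
lateral vs rack -0.0009302343773572516 near end along -0.1765515841101346
```

View pics/c9.png

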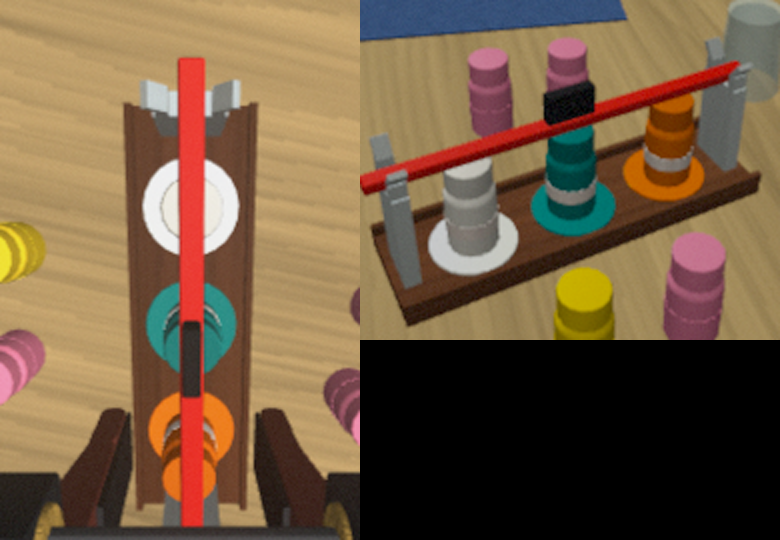

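The bar is seated in both brackets, within about 2 mm of centre along the rack and 1 mm across, and all bottles stand on their own pads. I'll hand in.

```bash
python3 -c "
from plant import env
print(env.hand_in())"
```

```text
the job is handed in; nothing more can be done
None
```

The job is handed in (no verdict came back): by my measurements each bottle is upright within about 5 mm of its own pad's centre, the bar is back in both brackets and centred within about 2 mm, and the tumbler was not touched, at about 42 s of the allowed 144 s.

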